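Turn the honing plate to its fine face and index the graver to the third stop

TASK

Get the sharpening stand ready: take the hinged honing plate by its handle rod and turn it right over until it lies flat on its far side with the plain fine face up, then grip the clicking knob on the index head and turn it clockwise from its home stop to the third click, not past it into the fourth. Finish while still gripping the knob there, so that it cannot move while the graver is honed, and leave the hammer, the screwdriver and the jar where they are.

Things in the scene. Friction and masses are not known exactly. Their poses are not given: they have to be found in the camera images.
- stand: fixed sharpening stand: dark base 170 x 124 x 12 mm (x, y, z), two bearing cheeks 22 mm wide to 55 mm height at y = +-53 mm, two rubber rests to 41 mm at x = +-45 mm. Origin at the centre of the base's underside, z up. The hinge axis runs along its y axis at x = 0, 45 mm above the bench. The robot's side is about -x. Nothing stands in the swing of plate or rod.
- hone_plate (a joint): angle of the plate (rad): 0 = flat towards the robot (stand's -x), black dotted coarse face up; pi/2 upright; pi = flat on the far side (+x), plain grey fine face up; end stops at both. Starts at 0 to 0.4. Steel, 64 x 90 (along y) x 7 mm, 160 g, 8 to 72 mm from the hinge axis. Stiff hinge (friction 0.12 N m): stays where left, 4 to 6 N at the handle turn it.
- plate_handle (a point): middle of the handle, on its axis: round steel rod, 12 mm diameter, parallel to the hinge, 60 mm long out of the plate's -y end (stand's y = -45 to -105 mm, then a 16 mm collar); this point is at y = -80 mm. It runs at 55 mm from plate_hinge: plate_hinge + 55 mm x (-cos q, 0, sin q) in stand axes, q = joint hone_plate. The rod can turn between the fingers. Axes turn with the plate.
- plate_hinge (a point): point on the hinge axis beside the middle of the handle rod (stand's x = 0, y = -80 mm, 45 mm above the bench); its axes are the stand's.
- index_head: fixed index head: aluminium block 70 x 70 x 70 mm, foot 100 x 50 mm, about 165 mm from the stand's middle on its +y side; on top a steel dial (84 mm diameter, face 74 mm above the bench) with seven dark marks, one per stop, the long one home; a collet with a graver points at the stand. Origin at the centre of its underside, z up along the knob's axis.
- index_shaft (a joint): turn of the knob (rad), growing clockwise seen from above: 0 = home stop, where it starts and below which it cannot go; it clicks into a stop every 24 degrees (0.4189 rad): third 1.257, fourth 1.676, last (sixth) 2.513. Between stops it resists with up to about 0.11 N m until half-way, then pulls itself on into the next stop, where it stays.
- index_knob: black bar knob: bar 50 long x 14 wide x 34 mm high on a 40 mm round skirt (skirt top 80 mm, bar top 114 mm above the bench), white pointer line on top at its -x end. Origin on the axis at the bar's foot, 80 mm above the bench; x along the bar, y across its 14 mm, turning with it. At home x is 0.63 rad counter-clockwise from the head's x.
- knob_grip (a point): on the knob's axis, 104 mm above the bench (24 mm up the bar, 10 mm below its top): the height to grip; axes as the knob's.
- chasing_hammer: loose hammer with a wooden handle, 260 mm, lying on the bench beyond the stand; to be left alone. Origin under its middle, x along the handle to the head.
- screwdriver: loose screwdriver with a wooden handle, 200 mm, lying on the bench beyond the index head on its +y side; to be left alone. Origin under its middle, x towards the tip.
- oil_jar: loose amber jar with a steel lid, 48 mm diameter, 60 mm high, on the stand's -y side; to be left alone. Origin at the centre of its underside.
There are look-alikes about, which are no part of the job. Several things look just like the index_head: the one meant starts nearest to the robot's base.

How it is judged:
On the way, in this order (a step that is already met when the one before it is completed fails the run):
1. the honing plate lies flat on the far side, fine face up, with the knob still at home (value of joint hone_plate above 2.99 rad and value of joint index_shaft below 0.2 rad), for 0.2 s.
2. the knob has clicked into the first stop (value of joint hone_plate above 2.99 rad and value of joint index_shaft above 0.26 rad).
3. the knob is at the third stop, gripped (value of joint hone_plate above 2.99 rad and value of joint index_shaft between 1.127 and 1.387 rad and contact force between the fingers and index_knob above 2 N), for 0.3 s.
At the end, for the whole second after the job is handed in: the honing plate lies within 0.15 rad (about 9 degrees) of flat on its far side; the knob stands still within 0.13 rad (7.5 degrees) of the third stop (1.257 rad) and the fingers hold it with more than 2 N (all of step 3 and velocity of joint index_shaft between -0.1 and 0.1 rad/s); the arm keeps its last pose, push and grip.
It fails at once if the knob was turned past the third stop into the fourth (value of joint index_shaft above 1.55 rad).
It fails at once if the hammer was moved by more than 20 mm (distance of chasing_hammer from where it was at the start of the episode above 0.02 m).
It fails at once if the screwdriver was moved by more than 20 mm (distance of screwdriver from where it was at the start of the episode above 0.02 m).
It fails at once if the jar was moved by more than 20 mm (distance of oil_jar from where it was at the start of the episode above 0.02 m).
It also fails if it takes over 58 s, if anything falls off the work surface, if the arm or the gripper's body presses on something with over 40 N, if the wrist force passes 120 N, or if a joint passes its speed limit or range.

ROBOT

A 6-joint arm with a two-finger parallel gripper is mounted at the origin on the work surface. World frame = base frame: x ahead of the robot, y to its left, z up, the work surface at z = 0. Lengths are in m, angles in rad, forces in N, time in s.
With the tool pointing down it reaches from about 0.25 to 0.775 m from the base axis. Payload 4 kg.
Tool frame: the origin (TCP) lies on the centre line of the jaws, within the pads' length; the fingertips stand 25 mm ahead of it and the grasp point (between the pads) lies 6 mm ahead of it; z points along the fingers, y is the line along which they close (so a half turn about z gives the same grasp; the last joint's range is limited). The gripper opens to 94 mm and grips with 3 to 60 N. Pads are 16 mm wide; open, the fingers measure 119 mm over their backs; the gripper's body (75 mm by 177 mm) begins 78 mm behind the grasp point.
Start: joints at [1.237, 0.087, 1.371, -0, 1.684, -0.103], TCP at [0.126, 0.535, 0.231] pointing down, gripper open.
Joint ranges: [-3.1, 3.1], [-0.76, 2.03], [0.27, 2.55], [-1.08, 4.22], [0.17, 2.65], [-2.57, 2.57]. Speed limits (rad/s): [2.79, 2.79, 3.14, 3.14, 3.14, 3.14].

INTERFACE

Orientations are given as [roll, pitch, yaw] about the fixed x, y, z axes, in that order (R = Rz(yaw) Ry(pitch) Rx(roll)).
In Python, from rig import r gives the robot as it stands.
- The arm moves only by the tool step_arm, never from a script. Its arguments are lists of equal length, an entry for each row: "twist": the turn, a rotation vector about the tool's x, y, z in rad, a list of three; "translation": the shift along the tool's x, y, z in mm, a list of three; "fingers": the gripper command: -1 is shut, 1 is fully open, values between are in proportion. In form: {"twist": [[rx, ry, rz], ...], "translation": [[dx, dy, dz], ...], "fingers": [fingers, ...]}. A call has 1 to 8 rows; each row is the pose to reach, as a shift and turn from the pose commanded when the call began, along the tool's axes at that moment; what a row does not reach only later rows make up. A row lasts 1/10 s, in which the tool goes at most 50 mm and 8.59 degrees, less where a joint would pass 70% of its speed; a pose out of reach is approached as far as the arm can. A call with a gripper value outside its range is refused whole. The fingers move at their own pace and stop on an object; "force" is the grip in N (left out, the last holds). Time passes only in rows, so rows that repeat a pose let the fingers close. It gives the time, the measured TCP pose, the force, the opening and the grip force at its end, in the units of the state.
- r.get_state(): the state, without advancing time (a new reading comes with each control period).
- r.grab_frame(name): name is "side" or "top"; returns a dict with "color" (384x512x3 uint8, red, green, blue), "K" (3x3 intrinsics, pixels), "R" (3x3) and "t" (3): a world point X has camera coordinates R X + t. Camera axes: x right, y down, z forward; pixel columns grow to the right and rows downward; lengths in m; the calibration is good to about 2 mm. A picture is of the moment at which its call begins. There is no depth.
- r.finish_job(): hands the job in; it is judged then, once.
The state is a dict: "t": time; "q": joint angles; "dq": joint speeds; "effort": joint torques, N m; "eef_pos": TCP position; "ee_rot": TCP orientation; "wrist_force": force on the tool from outside, world axes, zero at the start; "wrist_torque": the same for the moment, N m; "width": finger opening in m; "grip_force": force on a finger pad.
Only numpy, scipy, OpenCV 4.12 (cv2) and the standard library are available. Lean on these libraries where they do the work, as an engineer would, in place of code of your own. Each camera call takes 0.05 s, during which the arm holds its last target. There are 200 camera calls.

## Working session

There is one attempt and no reset: what is moved stays moved. The work goes in short steps, Python scripts to look and compute and a tool call to move; the robot and the scene stay as the last step left them, time stands still between calls to the robot, and variables do not carry over. Pictures are saved under pics/ and viewed, at most 10 in all, crops included, and the job is handed in when it is done.

Besides the shell and the picture viewer there is one more tool, called after "Request:" as name(argument=value, ...) on one line, values as JSON. step_arm: Moves the arm, as the interface text tells. Its arguments: {"type":"object","properties":{"twist":{"type":"array"},"translation":{"type":"array"},"fingers":{"type":"array"},"force":{"type":"number"}},"required":["twist","translation","fingers"]}

```bash
mkdir -p pics; ls
python3 - <<'E'
from rig import r
import cv2,json,numpy as np
s=r.get_state(); print({k:np.round(v,3).tolist() for k,v in s.items()})
for n in ("side","top"):
    f=r.grab_frame(n); cv2.imwrite(f"pics/{n}0.png",f["color"][:,:,::-1])
    np.savez(f"{n}.npz",K=f["K"],R=f["R"],t=f["t"]); print(n,np.round(f["K"],1).tolist(),np.round(-f["R"].T@f["t"],3),np.round(f["R"],3).tolist())
E
```

```text
pics
{'t': 0.0, 'q': [1.237, 0.088, 1.372, -0.0, 1.684, -0.103], 'dq': [-0.001, 0.0, -0.001, 0.0, -0.001, -0.0], 'effort': [-0.0, -34.016, -30.244, 0.072, 0.033, -0.0], 'eef_pos': [0.126, 0.535, 0.229], 'ee_rot': [-3.139, -0.0, 2.911], 'wrist_force': [0.18, 0.819, -0.332], 'wrist_torque': [-0.004, 0.003, -0.018], 'grip_force': 0.0, 'width': 0.094}
side [[462.2, 0.0, 255.3], [0.0, 462.2, 191.8], [0.0, 0.0, 1.0]] [-0.072 -0.977  1.112] [[0.857, -0.516, -0.016], [-0.327, -0.517, -0.791], [0.399, 0.683, -0.612]]
top [[434.3, 0.0, 256.3], [0.0, 434.3, 191.8], [0.0, 0.0, 1.0]] [0.319 0.167 1.337] [[0.016, -1.0, -0.003], [-0.974, -0.015, -0.228], [0.228, 0.007, -0.974]]
```

View pics/top0.png

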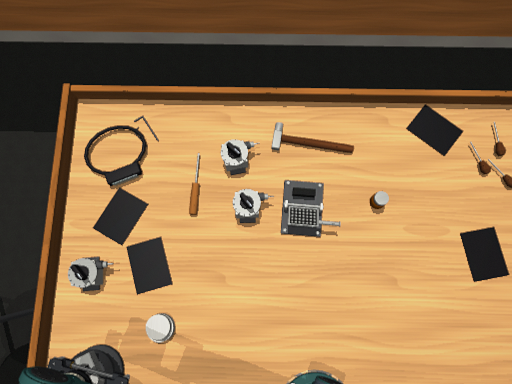

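View pics/side0.png

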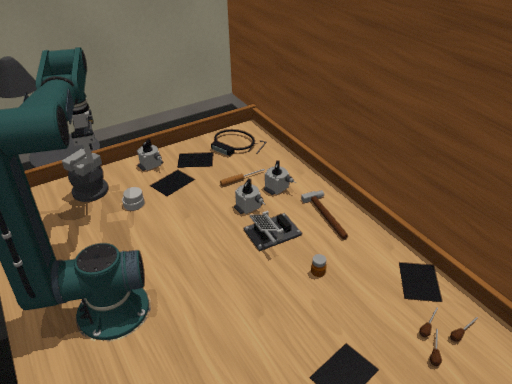

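The top view has +x up and +y left. The stand is at about (303,208), with its rod pointing right at (330,223). The head is at (247,205), and look-alikes are at (236,153) and (88,272). I'll zoom in.

Run:
```python
import cv2
a=cv2.imread("pics/top0.png")[165:255,215:355]; b=cv2.imread("pics/side0.png")[165:255,215:325]
cv2.imwrite("pics/c0.png",cv2.resize(a,None,fx=5.6,fy=5.6,interpolation=cv2.INTER_CUBIC))
cv2.imwrite("pics/c1.png",cv2.resize(b,None,fx=6,fy=6,interpolation=cv2.INTER_CUBIC))
```

```text
(no output)
```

View pics/c0.png

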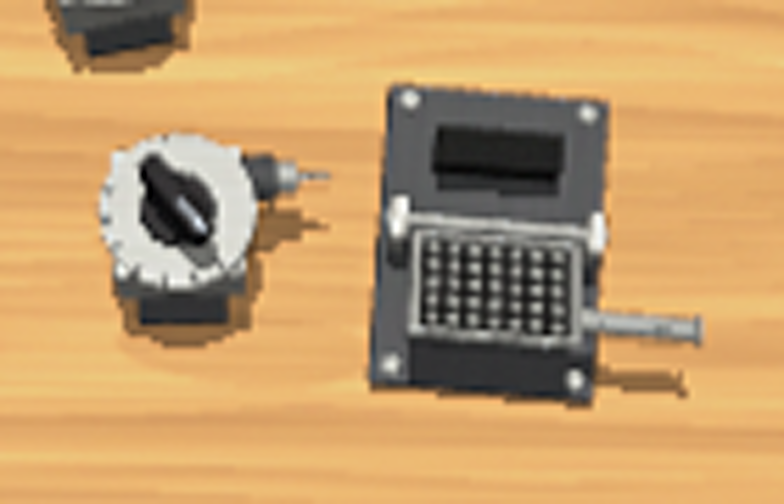

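View pics/c1.png

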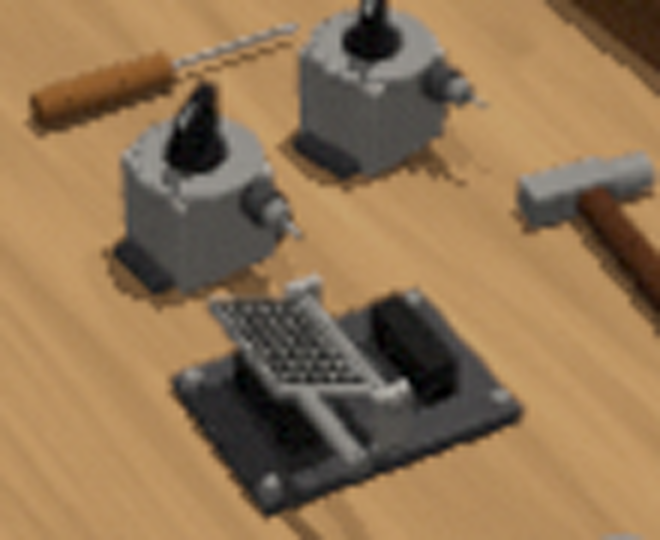

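The crops show the stand's corners, the plate raised slightly towards the robot, and the knob's white pointer towards lower right. I'll fit the poses from the corners picked in both views.

```bash
cat > h.py <<'E'
import numpy as np, cv2
C={n:dict(np.load(n+".npz")) for n in ("side","top")}
def proj(n,P):
    c=C[n]; X=np.atleast_2d(P)@c["R"].T+c["t"]; p=X@c["K"].T; return p[:,:2]/p[:,2:]
def Rz(a): c,s=np.cos(a),np.sin(a); return np.array([[c,-s,0],[s,c,0],[0,0,1]])
def crop(n,uv):
    o,f=((215,165),5.6) if n=="top" else ((215,165),6.); return np.array(o)+(np.array(uv)+.5)/f-.5
def pl(q,s,y,n): return [-s*np.cos(q)+n*np.sin(q),y,.045+s*np.sin(q)+n*np.cos(q)]
E
cat > fit.py <<'E'
from h import *
from scipy.optimize import least_squares
B=lambda x,y,z:(lambda q:[x*.085,y*.062,z])
P=lambda s,y:(lambda q:pl(q,s,y,.0035))
obs=[("top",(390,88),B(1,1,.012)),("top",(608,103),B(1,-1,.012)),("top",(592,403),B(-1,-1,0)),("top",(372,388),B(-1,1,0)),
("side",(268,515),B(-1,-1,0)),("side",(172,380),B(-1,1,.012)),("side",(415,290),B(1,1,.012)),("side",(522,412),B(1,-1,.006)),
("top",(411,333),P(.072,.045)),("top",(578,345),P(.072,-.045)),("top",(588,234),P(.008,-.045)),("top",(418,220),P(.008,.045)),
("side",(210,304),P(.072,.045)),("side",(284,392),P(.072,-.045)),("side",(380,386),P(.008,-.045))]
def w(v,p): return Rz(v[2])@p+[v[0],v[1],0]
f=lambda v:np.concatenate([proj(n,w(v,np.array(m(v[3]))))[0]-crop(n,uv) for n,uv,m in obs])
s=least_squares(f,[.5,.03,0,.2],loss="soft_l1"); v=s.x
print("stand x y yaw q",v.round(4)); print(f(v).reshape(-1,2).round(1).tolist())
h=w(v,np.array([0,-.08,.045])); rod=w(v,np.array(pl(v[3],.055,-.08,0))); print("hinge",h.round(4),"rod",rod.round(4))
# head: dial centre, bar ends at top
d=lambda g:np.concatenate([proj("top",[g[0],g[1],.074])[0]-crop("top",(179,211)),proj("side",[g[0],g[1],.074])[0]-crop("side",(196,165))])
g=least_squares(d,[.5,.2]); print("head",g.x.round(4),d(g.x).round(1))
a=cv2.imread("pics/top0.png");b=cv2.imread("pics/side0.png")
out=[]
for n,im,y1,x1,fx in(("top",a,255,355,5.6),("side",b,255,325,6.)):
    im=cv2.resize(im[165:y1,215:x1],None,fx=fx,fy=fx,interpolation=cv2.INTER_CUBIC)
    def T(p): return tuple(np.round((proj(n,p)[0]-[215,165]+.5)*fx-.5).astype(int).tolist())
    def L(ps,c): cv2.polylines(im,[np.array([T(p) for p in ps])],True,c,1,cv2.LINE_AA)
    L([w(v,np.array([x*.085,y*.062,.012])) for x,y in((1,1),(1,-1),(-1,-1),(-1,1))],(0,0,255))
    L([w(v,np.array(pl(v[3],s_,y,.0035))) for s_,y in((.008,.045),(.008,-.045),(.072,-.045),(.072,.045))],(0,255,0))
    L([w(v,np.array(pl(v[3],.055,y,0))) for y in(-.045,-.105)],(255,0,255))
    c=np.array([g.x[0],g.x[1],0]); 
    L([c+[.042*np.cos(t),.042*np.sin(t),.074] for t in np.linspace(0,6.28,40)],(0,0,255))
    th=v[2]+.63
    for z in(.08,.114): L([c+[0,0,z]+Rz(th)@[x*.025,y*.007,0] for x,y in((1,1),(1,-1),(-1,-1),(-1,1))],(0,255,255))
    out.append(im)
H=max(i.shape[0] for i in out); out=[cv2.copyMakeBorder(i,0,H-i.shape[0],0,0,cv2.BORDER_CONSTANT) for i in out]
o=np.hstack([out[0],out[1]]); o=cv2.resize(o,(800,int(800*o.shape[0]/o.shape[1]))); 
cv2.imwrite("pics/ov.png",np.vstack([out[0][:300,:],]) if 0 else np.vstack([cv2.resize(x[:504],(600,int(504*600/x.shape[1])))[:300 if 0 else None] for x in out])[:800])
for i,x in enumerate(out): cv2.imwrite(f"pics/ov{i}.png",x)
E
python3 fit.py
```

```text
stand x y yaw q [ 0.583   0.0323 -0.0546  0.38  ]
[[-0.2, -1.1], [0.2, -1.1], [0.5, -0.4], [-0.3, -0.6], [-0.1, 1.3], [-0.7, -0.5], [0.1, -0.6], [0.4, 0.5], [0.2, -0.4], [1.1, -0.4], [-1.0, 1.1], [-0.5, 1.6], [-0.4, -0.4], [-0.2, 0.5], [-0.8, 0.9]]
hinge [ 0.5786 -0.0476  0.045 ] rod [ 0.5276 -0.0448  0.0654]
head [0.5821 0.2027] [ 0.6  0.1 -0.3 -1.1]
```

View pics/ov0.png

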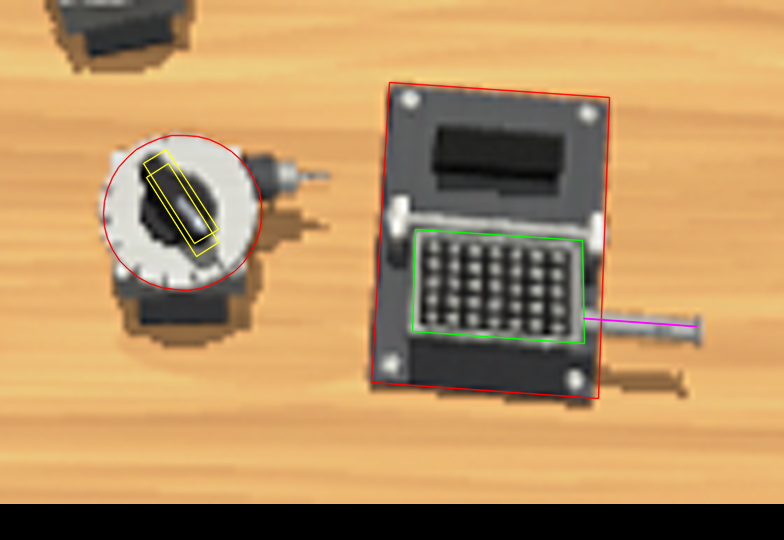

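View pics/ov1.png

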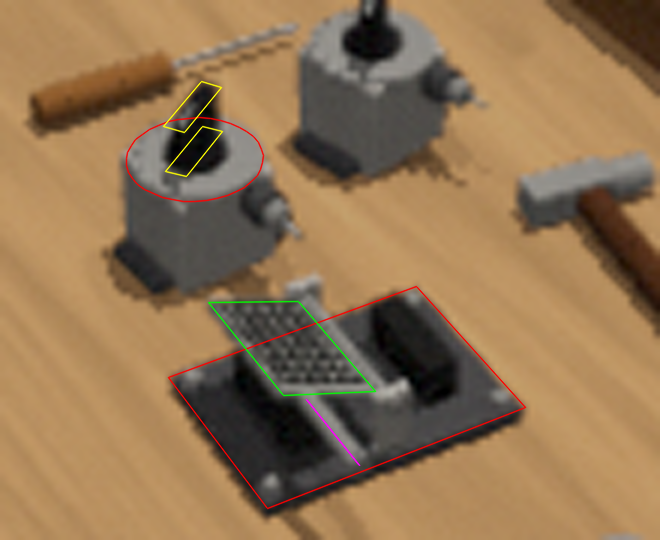

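The overlay fits to about 1 px. The base is drawn 2 to 3 mm too far along +x, so I use about 0.581 for the stand's x. Next I'll refine the knob pose with a silhouette fit and print the first move.

```bash
cat >> h.py <<'E'
def sil(n,g,size=(384,512),S=4):
    """silhouette of bar+skirt, supersampled"""
    c=np.array([g[0],g[1],0]); m=np.zeros((size[0]*S,size[1]*S),np.uint8)
    bar=[c+[0,0,z]+Rz(g[2])@[x*.025,y*.007,0] for x,y in((1,1),(1,-1),(-1,-1),(-1,1)) for z in(.08,.114)]
    sk=[c+[.02*np.cos(t),.02*np.sin(t),z] for t in np.linspace(0,6.28,30) for z in(.074,.08)]
    for ps in(bar,sk): cv2.fillConvexPoly(m,cv2.convexHull(((proj(n,ps)+.5)*S-.5).round().astype(np.int32)),255)
    return cv2.resize(m,size[::-1],interpolation=cv2.INTER_AREA)/255.
def fitknob(frames,g0):
    from scipy.optimize import minimize
    D={}
    for n,im in frames.items():
        u,v=proj(n,[g0[0],g0[1],.09])[0].round().astype(int); sl=(slice(v-11,v+10),slice(u-10,u+11))
        gr=im[:,:,:].max(2).astype(float); D[n]=(sl,np.clip((150-gr)/110,0,1))
    def cost(g,full=False):
        return sum(np.abs(sil(n,g)[sl]-d[sl]).sum() for n,(sl,d) in D.items())
    best=min((minimize(cost,[g0[0],g0[1],a],method="Nelder-Mead",options=dict(initial_simplex=[[g0[0]+i,g0[1]+j,a+k] for i,j,k in((0,0,0),(.004,0,0),(0,.004,0),(0,0,.15))],xatol=1e-4,fatol=1e-3)) for a in g0[2]),key=lambda r:r.fun)
    return best.x,best.fun
def go(r,pos,yaw):
    """tool-frame shift (mm) and turn from measured pose to a tool-down pose"""
    from scipy.spatial.transform import Rotation as Ro
    s=r.get_state(); A=Ro.from_euler("xyz",s["ee_rot"]); T=Ro.from_euler("xyz",[np.pi,0,yaw])
    print("t",s["t"],"pos",np.round(s["eef_pos"],4),"F",np.round(s["wrist_force"],1),"| shift",np.round(A.inv().apply(np.array(pos)-s["eef_pos"])*1000,1),"twist",np.round((A.inv()*T).as_rotvec(),3))
E
python3 - <<'E'
from h import *
from rig import r
F={n:cv2.imread(f"pics/{n}0.png") for n in C}
for s in (F,{"top":F["top"]},{"side":F["side"]}):
    print(fitknob(s,[.583,.204,[.5,.7,.9]]))
go(r,[.525,-.045,.17],1.516)
E
```

```text
(array([0.58207196, 0.20474243, 0.67539221]), np.float64(106.37878787878788))
(array([0.58130607, 0.20581913, 0.57838534]), np.float64(43.490730837789656))
(array([0.5841289, 0.2034449, 0.7919109]), np.float64(54.385383244206764))
t 0.1 pos [0.1257 0.535  0.2294] F [ 0.2 -0.1 -0.1] | shift [-521.4 -473.2   60.2] twist [-2.000e-03  1.000e-03  1.395e+00]
```

Request:
step_arm(twist=[[0, 0, 1.395], [0, 0, 1.395], [0, 0, 1.395], [0, 0, 1.395], [0, 0, 1.395], [0, 0, 1.395], [0, 0, 1.395], [0, 0, 1.395]], translation=[[-521, -473, 30], [-521, -473, 30], [-521, -473, 30], [-521, -473, 30], [-521, -473, 30], [-521, -473, 30], [-521, -473, 30], [-521, -473, 30]], fingers=[1, 1, 1, 1, 1, 1, 1, 1])

```text
t: 0.9
eef_pos: [0.3528, 0.2044, 0.2131]
ee_rot: [3.141, -0.0, 1.705]
wrist_force: [0.1, 1.0, -1.4]
width: 0.0938
grip_force: 0.0
```

```bash
python3 -c "
from h import *
from rig import r
go(r,[.525,-.045,.15],1.516)"
```

```text
t 0.9 pos [0.3528 0.2044 0.2131] F [ 0.1  1.  -1.4] | shift [-270.2  137.2   63.1] twist [ 0.    -0.     0.189]
```

Request:
step_arm(twist=[[0, 0, 0.189], [0, 0, 0.189], [0, 0, 0.189], [0, 0, 0.189], [0, 0, 0.189], [0, 0, 0.189], [0, 0, 0.189], [0, 0, 0.189]], translation=[[-270, 137, 30], [-270, 137, 30], [-270, 137, 30], [-270, 137, 30], [-270, 137, 30], [-270, 137, 30], [-270, 137, 63], [-270, 137, 63]], fingers=[1, 1, 1, 1, 0, 0, 0, 0])

```text
t: 1.7
eef_pos: [0.5231, -0.043, 0.145]
ee_rot: [-3.131, -0.002, 1.519]
wrist_force: [-0.4, -0.1, -0.4]
width: 0.0653
grip_force: 0.0
```

Run:
```python
from h import *
from rig import r
go(r,[.525,-.045,.15],1.516)
ims=[]
for n,(u,v) in (("top",(320,215)),("side",(275,235))):
    f=r.grab_frame(n)["color"][:,:,::-1]; ims.append(cv2.resize(f[v-50:v+50,u-65:u+65],(780,600) if 0 else (400,308)))
cv2.imwrite("pics/a1.png",np.hstack(ims))
```

```text
t 1.7 pos [ 0.5231 -0.043   0.145 ] F [-0.4 -0.1 -0.4] | shift [-1.9  2.  -5.1] twist [-0.011 -0.002  0.003]
```

View pics/a1.png

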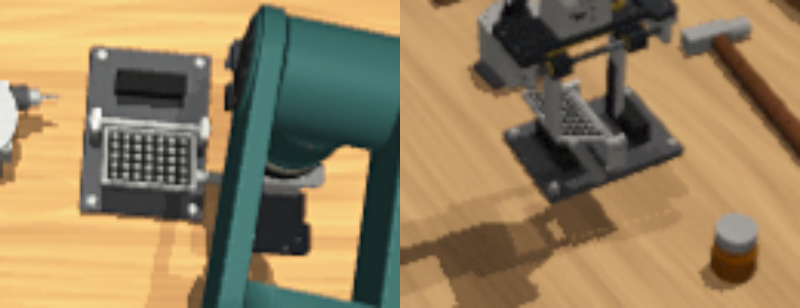

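The fingers straddle the rod along the stand's x and the jar is well clear, so I'm descending and gripping.

Request:
step_arm(twist=[[0, 0, 0], [0, 0, 0], [0, 0, 0], [0, 0, 0], [0, 0, 0], [0, 0, 0], [0, 0, 0], [0, 0, 0]], translation=[[-2, 2, 20], [-2, 2, 40], [-2, 2, 60], [-2, 2, 76], [-2, 2, 76], [-2, 2, 76], [-2, 2, 76], [-2, 2, 76]], fingers=[0, 0, 0, 0, 0, -1, -1, -1], force=20)

```text
t: 2.6
eef_pos: [0.5286, -0.044, 0.0762]
ee_rot: [3.138, 0.0, 1.522]
wrist_force: [-0.0, 0.5, 0.6]
width: 0.0264
grip_force: 0.0
```

Request:
step_arm(twist=[[0, 0, 0], [0, 0, 0], [0, 0, 0], [0, 0, 0]], translation=[[0, 0, 0], [0, 0, 0], [0, 0, 0], [0, 0, 0]], fingers=[-1, -1, -1, -1])

```text
t: 3.0
eef_pos: [0.5266, -0.0441, 0.0744]
ee_rot: [-3.139, -0.0, 1.522]
wrist_force: [-5.0, 0.4, 4.2]
width: 0.0112
grip_force: 20.0
```

```bash
python3 -c "
from h import *
from rig import r
go(r,[.525,-.045,.069],1.516)
s=r.get_state();print(s['width'],s['grip_force'],s['wrist_torque'])"
```

```text
t 3.0 pos [ 0.5266 -0.0441  0.0744] F [-5.   0.4  4.2] | shift [-1.  -1.5  5.4] twist [-0.003 -0.     0.006]
0.011164280155113246 19.99254137277603 [-0.03338815  1.00698851 -0.0603559 ]
```

Request:
step_arm(twist=[[0, 0, 0], [0, 0, 0], [0, 0, 0], [0, 0, 0], [0, 0, 0], [0, 0, 0]], translation=[[0, 2.7, -6], [0, 6.1, -11.7], [0, 10.2, -16.9], [0, 14.8, -21.6], [0, 20, -25.7], [0, 20, -25.7]], fingers=[-1, -1, -1, -1, -1, -1], force=25)

```text
t: 3.6
eef_pos: [0.5441, -0.0453, 0.1003]
ee_rot: [-3.131, 0.001, 1.522]
wrist_force: [-13.5, -0.9, 7.4]
width: 0.0109
grip_force: 25.0
```

Run:
```python
from h import *
from rig import r
go(r,[.577-.0315,-.045,.0901+.006],1.516)
f=r.grab_frame("side")["color"][:,:,::-1]; cv2.imwrite("pics/a2.png",cv2.resize(f[175:275,210:340],(520,400)))
```

```text
t 3.6 pos [ 0.5441 -0.0453  0.1003] F [-13.5  -0.9   7.4] | shift [0.4 1.5 4.2] twist [-0.01   0.001  0.006]
```

View pics/a2.png

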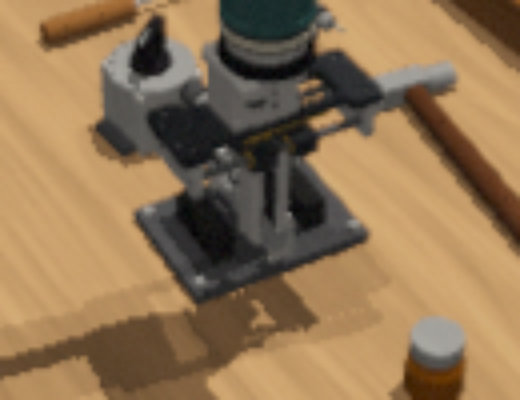

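The plate is rising with the rod. The force points outward from the hinge, so I'm shifting the path 2 mm towards the robot and continuing.

Request:
step_arm(twist=[[0, 0, 0], [0, 0, 0], [0, 0, 0], [0, 0, 0], [0, 0, 0], [0, 0, 0], [0, 0, 0], [0, 0, 0]], translation=[[0, 3.6, -3.4], [0, 9.6, -6.2], [0, 15.8, -8.2], [0, 22.3, -9.4], [0, 28.9, -9.9], [0, 35.5, -9.6], [0, 42, -8.5], [0, 48.3, -6.6]], fingers=[-1, -1, -1, -1, -1, -1, -1, -1])

```text
t: 4.45
eef_pos: [0.5956, -0.0487, 0.1077]
ee_rot: [-3.14, 0.002, 1.521]
wrist_force: [-6.5, -2.5, 4.5]
width: 0.0111
grip_force: 25.0
```

Run:
```python
from h import *
from rig import r
go(r,[.577+.0188,-.045,.045+.0517+.006],1.516)
```

```text
t 4.45 pos [ 0.5956 -0.0487  0.1077] F [-6.5 -2.5  4.5] | shift [3.7 0.  4.9] twist [-0.001  0.002  0.005]
```

Request:
step_arm(twist=[[0, 0, 0], [0, 0, 0], [0, 0, 0], [0, 0, 0], [0, 0, 0], [0, 0, 0], [0, 0, 0], [0, 0, 0]], translation=[[0, 6.1, 2.6], [0, 11.8, 6], [0, 17, 9.9], [0, 21.8, 14.5], [0, 25.9, 19.7], [0, 29.4, 25.3], [0, 32.2, 31.2], [0, 34.3, 37.5]], fingers=[-1, -1, -1, -1, -1, -1, -1, -1])

```text
t: 5.25
eef_pos: [0.6296, -0.0508, 0.0697]
ee_rot: [-3.14, 0.003, 1.521]
wrist_force: [-6.4, -3.7, 2.9]
width: 0.0113
grip_force: 25.0
```

Request:
step_arm(twist=[[0, 0, 0], [0, 0, 0], [0, 0, 0], [0, 0, 0]], translation=[[0, 1, 7], [0, 1.6, 14], [0, 1.6, 17], [0, 1.6, 17]], fingers=[-1, -1, -1, -1])

```text
t: 5.65
eef_pos: [0.6324, -0.051, 0.0528]
ee_rot: [3.14, 0.003, 1.521]
wrist_force: [-2.3, -4.3, 1.1]
width: 0.0113
grip_force: 25.0
```

Run:
```python
from h import *
from rig import r
go(r,[.577+.055,-.045,.045+.006],1.516)
f=r.grab_frame("side")["color"][:,:,::-1]; cv2.imwrite("pics/a3.png",cv2.resize(f[175:275,210:340],(520,400)))
```

```text
t 5.65 pos [ 0.6324 -0.051   0.0528] F [-2.3 -4.3  1.1] | shift [ 5.9 -0.7  1.7] twist [0.001 0.003 0.005]
```

View pics/a3.png

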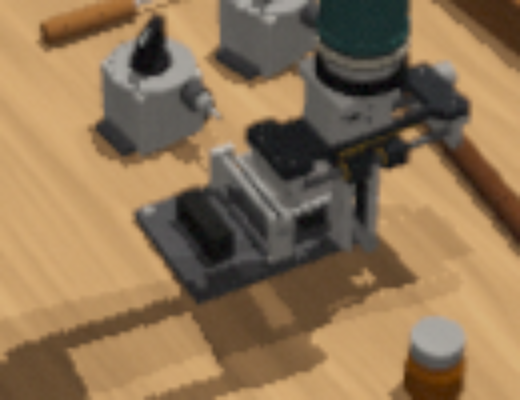

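The plate is over and nearly flat. I'll press down until the end stop pushes back.

Request:
step_arm(twist=[[0, 0, 0], [0, 0, 0], [0, 0, 0], [0, 0, 0]], translation=[[0, 0, 2], [0, 0, 4], [0, 0, 6], [0, 0, 6]], fingers=[-1, -1, -1, -1])

```text
t: 6.1
eef_pos: [0.6326, -0.0509, 0.0501]
ee_rot: [3.139, 0.003, 1.521]
wrist_force: [-8.3, -3.8, 11.4]
width: 0.0111
grip_force: 25.0
```

Request:
step_arm(twist=[[0, 0, 0], [0, 0, 0], [0, 0, 0], [0, 0, 0]], translation=[[0, 0, 2], [0, 0, 4], [0, 0, 6], [0, 0, 6]], fingers=[-1, -1, -1, -1])

```text
t: 6.5
eef_pos: [0.6327, -0.0509, 0.0495]
ee_rot: [3.138, 0.003, 1.521]
wrist_force: [-16.5, -3.0, 30.7]
width: 0.0111
grip_force: 25.0
```

Moving 12 mm down in command gave only 3 mm of travel and 30 N, so the stop is reached. I'll unload, open part-way and rise.

Request:
step_arm(twist=[[0, 0, 0], [0, 0, 0], [0, 0, 0], [0, 0, 0], [0, 0, 0], [0, 0, 0], [0, 0, 0], [0, 0, 0]], translation=[[0, 0, -3], [0, 0, -6], [0, 0, -6], [0, 0, -6], [0, 0, -6], [0, 0, -6], [0, 0, -30], [0, 0, -70]], fingers=[-1, -1, -0.15, -0.15, -0.15, -0.15, -0.15, -0.15])

```text
t: 7.3
eef_pos: [0.6294, -0.0485, 0.1062]
ee_rot: [-3.133, -0.001, 1.522]
wrist_force: [0.7, -0.2, -0.5]
width: 0.0398
grip_force: 0.0
```

Request:
step_arm(twist=[[0, 0, 0], [0, 0, 0], [0, 0, 0]], translation=[[0, 0, -40], [0, 0, -65], [0, 0, -65]], fingers=[-0.15, -0.15, -0.15])

```text
t: 7.6
eef_pos: [0.6345, -0.0493, 0.1809]
ee_rot: [3.131, 0.001, 1.522]
wrist_force: [1.0, -0.0, 0.9]
width: 0.0399
grip_force: 0.0
```

Run:
```python
from h import *
from rig import r
go(r,[.583,.2045,.20],.68+np.pi)
go(r,[.4,.15,.20],.68+np.pi)
```

```text
t 7.6 pos [ 0.6345 -0.0493  0.1809] F [ 1.  -0.   0.9] | shift [251.  -63.6 -20. ] twist [ 0.005  0.013 -2.299]
t 7.6 pos [ 0.6345 -0.0493  0.1809] F [ 1.  -0.   0.9] | shift [ 187.7 -243.7  -21.9] twist [ 0.005  0.013 -2.299]
```

Request:
step_arm(twist=[[0, 0, -2.3], [0, 0, -2.3], [0, 0, -2.3], [0, 0, -2.3], [0, 0, -2.3], [0, 0, -2.3], [0, 0, -2.3], [0, 0, -2.3]], translation=[[188, -244, -30], [188, -244, -30], [188, -244, -30], [188, -244, -30], [188, -244, -30], [188, -244, -30], [188, -244, -30], [188, -244, -30]], fingers=[0, 0, 0, 0, 0, 0, 0, 0])

```text
t: 8.4
eef_pos: [0.3952, 0.152, 0.2039]
ee_rot: [-3.141, -0.001, 2.732]
wrist_force: [-0.0, -0.6, -0.3]
width: 0.0469
grip_force: 0.0
```

Run:
```python
from h import *
from rig import r
go(r,[.583,.2045,.19],.68+np.pi)
F={n:r.grab_frame(n)["color"][:,:,::-1].copy() for n in C}
for s in (F,{"top":F["top"]},{"side":F["side"]}): print(fitknob(s,[.583,.204,[.5,.7,.9]]))
cv2.imwrite("pics/a4.png",np.hstack([cv2.resize(F[n][v-45:v+50,u-60:u+70],(400,292)) for n,(u,v) in (("top",(285,205)),("side",(260,210)))]))
```

```text
t 8.4 pos [0.3952 0.152  0.2039] F [-0.  -0.6 -0.3] | shift [-151.3  123.    13.7] twist [ 1.00e-03 -1.00e-03 -1.09e+00]
(array([0.58207867, 0.2043421 , 0.70661638]), np.float64(104.70998217468805))
(array([0.58126401, 0.20582141, 0.57159488]), np.float64(47.64848484848485))
(array([0.58383351, 0.20345394, 0.79579656]), np.float64(48.75133689839572))
```

View pics/a4.png

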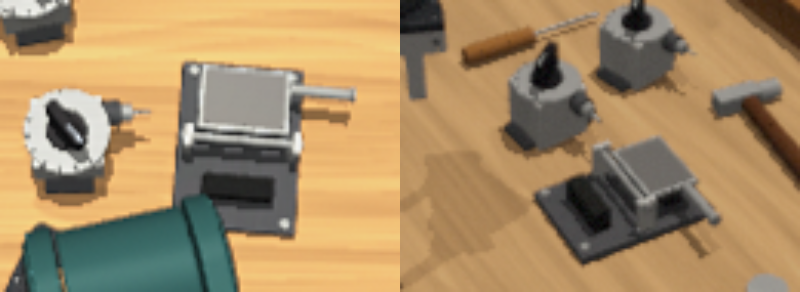

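The plate lies flat on the far side with its plain grey face up, and the knob is still at home. Next I'm going above the knob.

Request:
step_arm(twist=[[0, 0, -1.09], [0, 0, -1.09], [0, 0, -1.09], [0, 0, -1.09], [0, 0, -1.09], [0, 0, -1.09], [0, 0, -1.09], [0, 0, -1.09]], translation=[[-151, 122, 14], [-151, 122, 14], [-151, 122, 14], [-151, 122, 14], [-151, 122, 14], [-151, 122, 14], [-151, 122, 14], [-151, 122, 14]], fingers=[0, 0, 0, 0, 0, 0, 0, 0])

```text
t: 9.3
eef_pos: [0.585, 0.1999, 0.1887]
ee_rot: [3.14, -0.003, -2.473]
wrist_force: [0.8, 0.1, -0.7]
width: 0.0472
grip_force: 0.0
```

Run:
```python
from h import *
from rig import r
go(r,[.582,.2045,.11],.68+np.pi)
print(r.get_state()["q"])
```

```text
t 9.3 pos [0.585  0.1999 0.1887] F [ 0.8  0.1 -0.7] | shift [-0.7  5.4 78.7] twist [ 0.002 -0.003 -0.011]
[ 2.37473297e-01  2.52365631e-01  1.26329666e+00  1.97852863e-04
  1.62928753e+00 -2.00239893e+00]
```

Request:
step_arm(twist=[[0, 0, 0], [0, 0, 0], [0, 0, 0], [0, 0, 0], [0, 0, 0], [0, 0, 0]], translation=[[0, 5, 10], [0, 5, 30], [0, 5, 50], [0, 5, 65], [0, 5, 78], [0, 5, 78]], fingers=[0, 0, 0, 0, 0, 0])

```text
t: 9.9
eef_pos: [0.5802, 0.2039, 0.1099]
ee_rot: [3.139, -0.005, -2.473]
wrist_force: [-0.2, 0.1, 0.2]
width: 0.047
grip_force: 0.0
```

Run:
```python
from h import *
from rig import r
go(r,[.582,.2045,.11],.68+np.pi)
```

```text
t 9.9 pos [0.5802 0.2039 0.1099] F [-0.2  0.1  0.2] | shift [-1.8 -0.7 -0.1] twist [ 0.002 -0.005 -0.011]
```

Close at moderate force.

Request:
step_arm(twist=[[0, 0, 0], [0, 0, 0], [0, 0, 0], [0, 0, 0], [0, 0, 0], [0, 0, 0]], translation=[[-1, 0, 0], [-1, 0, 0], [-1, 0, 0], [-1, 0, 0], [-1, 0, 0], [-1, 0, 0]], fingers=[-1, -1, -1, -1, -1, -1], force=10)

```text
t: 10.5
eef_pos: [0.583, 0.2049, 0.1141]
ee_rot: [-3.141, 0.001, -2.472]
wrist_force: [0.7, -0.3, 2.4]
width: 0.0141
grip_force: 10.0
```

Run:
```python
from h import *
from rig import r
go(r,[.582,.2045,.11],.68+np.pi); s=r.get_state(); print(s["width"],s["grip_force"],s["wrist_torque"])
```

```text
t 10.5 pos [0.583  0.2049 0.1141] F [ 0.7 -0.3  2.4] | shift [1.  0.4 4.1] twist [-0.001  0.001 -0.01 ]
0.01410851316066302 9.992088675498962 [-0.08678892  0.03362824  0.02239555]
```

Width is 14.1 mm, so the pads are flush and the home yaw is −2.472. I'll firm the grip and turn clockwise (+z in the tool frame).

Request:
step_arm(twist=[[0, 0, 0], [0, 0, 0], [0, 0, 0.08], [0, 0, 0.16], [0, 0, 0.24], [0, 0, 0.32], [0, 0, 0.42], [0, 0, 0.42]], translation=[[0, 0, 0], [0, 0, 0], [0, 0, 0], [0, 0, 0], [0, 0, 0], [0, 0, 0], [0, 0, 0], [0, 0, 0]], fingers=[-1, -1, -1, -1, -1, -1, -1, -1], force=30)

```text
t: 11.3
eef_pos: [0.5829, 0.2052, 0.114]
ee_rot: [3.141, 0.001, -2.891]
wrist_force: [-0.3, 0.2, 3.2]
width: 0.0137
grip_force: 30.0
```

Run:
```python
from h import *
from rig import r
go(r,[.582,.2045,.11],-2.472-1.257); s=r.get_state(); print(s["width"],s["grip_force"],s["wrist_torque"],s["ee_rot"])
```

```text
t 11.3 pos [0.5829 0.2052 0.114 ] F [-0.3  0.2  3.2] | shift [ 1.  -0.5  4. ] twist [0.001 0.001 0.838]
0.01371598130500433 29.993727207183838 [-0.01071244  0.02609998  0.02717327] [ 3.14111281e+00  1.39482744e-03 -2.89109544e+00]
```

First click, with forces small. I'm continuing to the second and third.

Request:
step_arm(twist=[[0, 0, 0.08], [0, 0, 0.16], [0, 0, 0.24], [0, 0, 0.32], [0, 0, 0.42], [0, 0, 0.42]], translation=[[0, 0, 0], [0, 0, 0], [0, 0, 0], [0, 0, 0], [0, 0, 0], [0, 0, 0]], fingers=[-1, -1, -1, -1, -1, -1])

```text
t: 11.9
eef_pos: [0.5828, 0.2057, 0.1141]
ee_rot: [3.14, 0.001, 2.974]
wrist_force: [-0.2, 1.9, 4.9]
width: 0.0137
grip_force: 30.0
```

Request:
step_arm(twist=[[0, 0, 0.08], [0, 0, 0.16], [0, 0, 0.24], [0, 0, 0.32], [0, 0, 0.417], [0, 0, 0.417], [0, 0, 0.417], [0, 0, 0.417]], translation=[[0, 0, 0], [0, 0, 0], [0, 0, 0], [0, 0, 0], [0, 0, 0], [0, 0, 0], [0, 0, 0], [0, 0, 0]], fingers=[-1, -1, -1, -1, -1, -1, -1, -1])

```text
t: 12.7
eef_pos: [0.583, 0.2061, 0.114]
ee_rot: [3.139, 0.0, 2.559]
wrist_force: [0.7, 3.7, 5.2]
width: 0.0142
grip_force: 30.0
```

Run:
```python
from h import *
from rig import r
go(r,[.582,.2045,.11],-2.472-1.257); s=r.get_state(); print(s["width"],s["grip_force"],s["wrist_torque"],s["ee_rot"])
F={n:r.grab_frame(n)["color"][:,:,::-1].copy() for n in C}
```

```text
t 12.7 pos [0.583  0.2061 0.114 ] F [0.7 3.7 5.2] | shift [-0.  -1.8  4. ] twist [0.003 0.    0.005]
0.0142335522953816 29.99263644218445 [ 0.6538422  -0.10164888 -0.00437436] [3.13868686e+00 1.39542354e-04 2.55920911e+00]
```

Turned 1.252 rad, with the pads flush and the wrist torque about the knob's axis near zero, so the knob sits in the third stop. Handing in.

Request:
step_arm(twist=[[0, 0, 0], [0, 0, 0], [0, 0, 0]], translation=[[0, 0, 0], [0, 0, 0], [0, 0, 0]], fingers=[-1, -1, -1])

```text
t: 13.1
eef_pos: [0.583, 0.206, 0.114]
ee_rot: [3.139, 0.0, 2.559]
wrist_force: [0.3, 4.4, 4.8]
width: 0.0137
grip_force: 30.0
```

```bash
python3 -c "
from rig import r
print(r.finish_job())"
```

```text
the job is handed in; nothing more can be done
None
```

I handed the job in at 13.1 s, with no verdict returned: the plate lies flat on its far side with the fine face up, and the knob is at the third click (1.25 rad turned, judged from the tool's yaw), still gripped at 30 N; the hammer, screwdriver and jar were not touched.

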